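# Service the desk humidifier: filter in, filler cap off

### The arm

A 6-joint arm with a two-finger parallel gripper is mounted at the origin on the work surface. World frame = base frame: x ahead of the robot, y to its left, z up, the work surface at z = 0. Lengths are in mm, angles in rad, forces in N, time in s.
With the tool pointing down it reaches from about 325 to 875 mm from the base axis. Payload 4.4 kg.
Tool frame: the origin (TCP) lies on the centre line of the jaws, within the pads' length; the fingertips stand ahead of it and the grasp point (between the pads) lies 6 mm ahead of it (ctrl.tcp_to_tips is the z of the fingertips in the tool frame, in mm); z points along the fingers, y is the direction in which the jaws open and shut (so a half turn about z gives the same grasp; the last joint's range is limited). The gripper opens to 85 mm and grips with 20 to 120 N. Pads are 22 mm wide; open, the fingers measure 114 mm over their backs; the gripper's body (76 mm by 85 mm) begins 54 mm behind the grasp point. The pads swing forward as they close: fully open they stand 13 mm farther back than shut.
Start: joints at [1.113, 0.207, 1.542, -0, 1.393, -0.15], TCP at [173.665, 548.15, 256.282] pointing down, gripper open.
Joint ranges: [-2.73, 2.73], [-0.86, 2.22], [0.23, 2.46], [-1.11, 4.25], [0.08, 2.63], [-2.82, 2.82]. Speed limits (rad/s): [2.79, 2.79, 3.14, 3.14, 3.14, 3.14].

### API

Orientations are given as a 3x3 rotation matrix whose columns are the frame's x, y, z axes.
In Python, from plant import ctrl, sensors, optics gives the robot as it stands. Calls block until the motion is done:
- ctrl.move_ptp(position, orientation): joint-space move of the TCP to a pose.
- ctrl.move_l(position, rot=None, vel=150, threshold=None): straight line of the TCP; rot=None keeps the orientation; vel is the mean speed in mm/s. With threshold (N) it stops when the force on the tool has changed by that much, and returns True; else False.
- ctrl.set_joints(angles): joint-space move.
- ctrl.gripper_to(opening, force=None): finger opening in mm; force is the grip in N (None keeps the last); returns when the fingers have stopped.
- ctrl.hold(seconds).
- ctrl.solve_ik(position, orientation): joint angles nearest the present ones, or None.
- sensors.read_state(): the state.
- optics.grab_frame(name): name is "scene" or "top"; returns (picture, depth): 384x512x3 uint8, red, green, blue; 384x512 float32, mm along the optical axis (not along the pixel's ray), 0 where there is no reading.
- optics.camera_params(name): a dict with "mtx" (3x3 intrinsics, pixels), "R" (3x3) and "t" (3): a world point X has camera coordinates R X + t. Camera axes: x right, y down, z forward; pixel columns grow to the right and rows downward; lengths in mm; the calibration is good to about 2 mm. A picture is of the moment at which its call begins. camera_params takes no time and is no camera call.
A pose or a line that the arm cannot do raises ctrl.MotionError and nothing moves.
- ctrl.finish_job(): hands the job in, once; it reports no verdict.
The state is a dict: "t": time; "q": joint angles; "qvel": joint speeds; "tau": joint torques, N m; "eef_pos": TCP position; "eef_rot": TCP orientation; "force": force on the tool from outside, world axes, zero at the start; "wrist_torque": the same for the moment, N m; "grip_width": finger opening in mm.
Only numpy, scipy, OpenCV 4.12 (cv2) and the standard library are available. Lean on these libraries where they do the work, as an engineer would, in place of code of your own. Each camera call takes 0.05 s, during which the arm holds its last target.

### The job

The desk humidifier needs a new filter and a refill. First take the filter panel by its orange tab from the wooden rack, push it fully home into the slot in the humidifier's top and let go of it. Then take off the blue filler cap - nobody remembers which way it loosens, so try both ways - and finish while still holding it, upright and still, a good 10 cm above where it sat, leaving everything else on the desk where it is.

Things in the scene. Friction and masses are not known exactly. Their poses are not given: they have to be found in the camera images.
- filter_center (a point): Centre of the filter panel: grey frame with blue-white media, 100 (its x) x 12 (its y) x 70 mm tall, plus an orange pull tab 44 mm wide, 12 mm thick, from 70 to 102 mm above the lower edge. This point is 51 mm above the lower edge. 0.12 kg, same both ways round. It stands upright in the rack's pocket, 40 mm deep: lift it straight up 45 mm to clear.
- rack: Dark wooden rack fixed to the desk, 140 mm (x) x 50 mm (y) x 50 mm tall, origin at the centre of its underside; pocket along its x in the middle holds the filter.
- humidifier: White desktop humidifier fixed to the desk, 180 mm (x) x 250 mm (y), flat top deck 100 mm above the desk; origin at the centre of its underside, z up. On the deck: the filter slot (60 mm towards its +y) and the filler neck with the cap (60 mm towards its -y); near the -x edge a square mist outlet, 58 mm wide and 18 mm high.
- slot_mouth (a point): Centre of the filter slot's mouth, level with the deck. Axes as the humidifier's: the slot is 103 mm along x, 15 mm along y, 70 mm deep straight down, with a 3 mm chamfer at the mouth. With the filter fully home only its orange tab stands out, and the filter's centre is 19 mm below this point.
- cap_grip (a point): Grip point of the blue filler cap, on its axis, mid-bar. Cap 62 mm across, skirt 31 mm high; on top a finger bar 52 mm long (cap's x), 14 mm wide (its y), from 31 to 58 mm above the underside; this point is at 45 mm. 0.06 kg. Two lugs inside the skirt, at the cap's +x and -x, lie under ledges of the neck: a quarter-turn (bayonet) cap. Bar at the start: along the humidifier's x within 4 degrees.
- neck_top (a point): Centre of the neck's top, 24 mm above the deck, under the cap (its grip point starts 21 mm above this). One way, which varies and is hidden, the cap meets a hard stop within 15 degrees; the other way it turns freely and lifts straight off once turned 60 to 105 degrees. Before that it has only 2 mm of vertical play.
- mug: Blue mug, 80 mm in diameter, 90 mm tall, origin under its centre. Bystander.
- jug: Green glass jug for the refill, 104 mm across, 150 mm tall, origin under its centre. Bystander.
- tape: Roll of amber tape lying flat, 68 mm across, 24 mm high, origin under its centre. Bystander.
- stapler: Red and black stapler, 130 mm x 34 mm x 38 mm, origin under its centre. Bystander.
- pen_cup: Dark steel pen cup with pens, 72 mm across, 95 mm tall (pens to 150 mm), origin under its centre. Bystander.
- phone: Black phone lying flat, 150 x 73 x 9 mm, origin under its centre. Bystander.
- eraser: White eraser, 55 x 22 x 13 mm, origin under its centre. Bystander.
Things that resemble listed ones, but are neither listed nor needed, are in the scene too. What is shaped like the part that bears cap_grip but green or pink is not meant.

How it is judged:
By the outcome, as a careful person would: the job done as asked, in the order asked, and still so for the second after the job is handed in, while the arm keeps its last pose, push and grip.
It also fails if it takes over 72 s, if anything falls off the work surface, if the arm or the gripper's body presses on something with over 40 N, if the wrist force passes 120 N, or if a joint passes its speed limit or range.

## Working session

There is one attempt and no reset: what is moved stays moved. The work goes in short steps, each a Python script; the robot and the scene stay as the last script left them, time stands still between calls to the robot, and variables do not carry over. Pictures are saved under pics/ and viewed, and the job is handed in when it is done.

```bash
ls; mkdir -p pics
python3 - <<'E'
from plant import ctrl,sensors,optics
import cv2,numpy as np
for n in("scene","top"):
    im,d=optics.grab_frame(n); cv2.imwrite(f"pics/{n}0.png",im[:,:,::-1]); np.savez(f"{n}0.npz",im=im,d=d)
    p=optics.camera_params(n); print(n,p["mtx"].tolist(),p["R"].round(4).tolist(),p["t"], -p["R"].T@p["t"])
s=sensors.read_state(); print(s["t"],s["eef_pos"],s["eef_rot"],ctrl.tcp_to_tips,s["force"],s["grip_width"])
E
```

```text
pics
scene [[347.0293038565349, 0.0, 254.01415781854627], [0.0, 347.0293038565349, 194.5355342860872], [0.0, 0.0, 1.0]] [[-0.7575, 0.6528, -0.0072], [0.5163, 0.5922, -0.6186], [-0.3995, -0.4723, -0.7857]] [ 433.7234771  -213.55246912 1463.16746456] [1023.40746073  534.46460464 1020.57067209]
top [[495.67669506613464, 0.0, 262.6740669015413], [0.0, 495.67669506613464, 194.50062362869735], [0.0, 0.0, 1.0]] [[0.0259, -0.9997, 0.0029], [-0.9912, -0.0261, -0.1298], [0.1298, 0.0005, -0.9915]] [ -34.78006647  576.96407734 1707.51903147] [ 351.06733646  -20.60317994 1768.06269025]
0.1 [173.38525492 547.56900743 255.23524064] [[-9.53310402e-01  3.01990806e-01 -9.10957731e-04]
 [ 3.01992030e-01  9.53308597e-01 -1.87950033e-03]
 [ 3.00832018e-04 -2.06684919e-03 -9.99997819e-01]] 25.0 [0.74866382 0.34868631 0.18575265] 85.48736449529028
```

View pics/scene0.png

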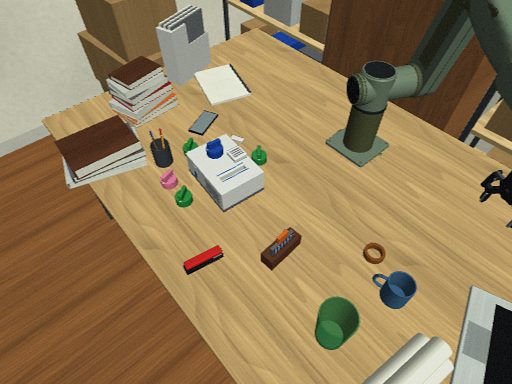

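View pics/top0.png

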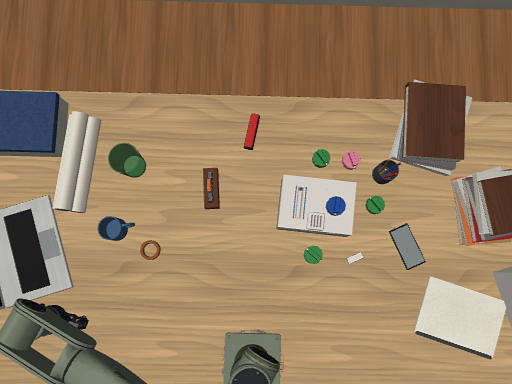

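The scene picture shows the white humidifier at about (225,170) with its blue cap at (215,148), and the rack with the orange tab at (281,243). In the top picture the humidifier is at (317,205), the cap at (336,205), the slot near (300,203) and the rack at (211,188). I'll zoom in.

Run:
```python
import cv2,numpy as np
t=np.load("top0.npz")["im"][:,:,::-1]; s=np.load("scene0.npz")["im"][:,:,::-1]
a=cv2.resize(t[165:245,195:365],None,fx=4.5,fy=4.5,interpolation=cv2.INTER_CUBIC)
b=cv2.resize(s[125:275,170:310],None,fx=4,fy=4,interpolation=cv2.INTER_CUBIC)
cv2.imwrite("pics/a1.png",a);cv2.imwrite("pics/b1.png",b)
```

```text
(no output)
```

View pics/a1.png

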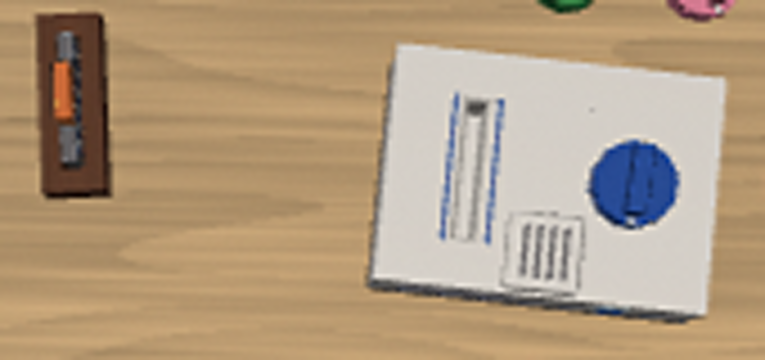

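View pics/b1.png

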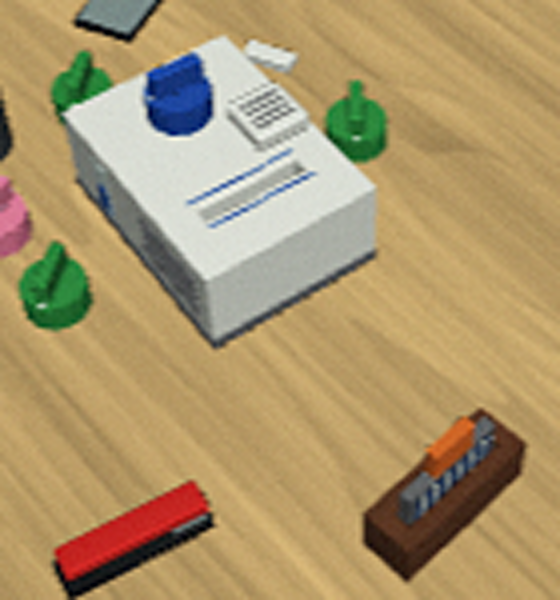

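The zoom shows the slot between two blue lines at about (300,202) in the top picture. The cap bar lies roughly along the humidifier's x. The tab is at about (209,185) in the rack. Next I'll measure these in both views.

```bash
cat > h.py <<'E'
import cv2,numpy as np
from plant import ctrl,sensors,optics
def cast(name,uv,z):
    p=optics.camera_params(name);uv=np.atleast_2d(np.asarray(uv,float))
    c=-p["R"].T@p["t"]; r=np.c_[uv,np.ones(len(uv))]@np.linalg.inv(p["mtx"]).T@p["R"]
    return c+r*((z-c[2])/r[:,2])[:,None]
def proj(name,X):
    p=optics.camera_params(name);c=np.atleast_2d(X)@p["R"].T+p["t"];u=c@p["mtx"].T;return u[:,:2]/u[:,2:]
def blobs(im,lo,hi,roi=None,mina=15):
    hsv=cv2.cvtColor(im,cv2.COLOR_RGB2HSV);m=cv2.inRange(hsv,np.array(lo),np.array(hi))
    if roi:
        k=np.zeros_like(m);x0,y0,x1,y1=roi;k[y0:y1,x0:x1]=255;m&=k
    cs,_=cv2.findContours(m,cv2.RETR_EXTERNAL,cv2.CHAIN_APPROX_NONE)
    return sorted([c for c in cs if cv2.contourArea(c)>=mina],key=cv2.contourArea)[::-1],m
def rect(P):
    (cx,cy),(w,h),a=cv2.minAreaRect(P[:,:2].astype(np.float32)); return (round(cx,1),round(cy,1)),(round(w,1),round(h,1)),round(a,2)
E
python3 - <<'E'
from h import *
T=np.load("top0.npz");S=np.load("scene0.npz")
def show(n,im,lo,hi,roi,z,tag):
    bs,m=blobs(im,lo,hi,roi)
    for c in bs[:3]:
        c=c[:,0,:]; M=cv2.moments(c.reshape(-1,1,2)); uv=(M["m10"]/M["m00"],M["m01"]/M["m00"])
        print(tag,n,"area",M["m00"],"uv",np.round(uv,1),"cent",cast(n,[uv],z)[0].round(1),"rect",rect(cast(n,c,z)))
show("top",T["im"],(0,0,170),(179,45,255),(270,165,365,245),100,"deck")
show("top",T["im"],(5,150,150),(20,255,255),(200,165,225,210),112,"tab")
show("scene",S["im"],(5,150,150),(20,255,255),(260,220,305,270),100,"tab")
show("top",T["im"],(0,60,30),(20,255,125),(195,160,225,215),50,"rack")
show("top",T["im"],(105,120,60),(130,255,255),(320,185,350,225),140,"cap")
show("scene",S["im"],(105,120,60),(130,255,255),(195,130,235,165),140,"cap")
show("top",T["im"],(100,60,60),(130,255,255),(285,170,320,225),100,"lines")
show("scene",S["im"],(100,60,60),(130,255,255),(212,155,255,190),100,"lines")
d=T["d"]; print("deck z:",end=" ")
p=optics.camera_params("top")
for uv in[(320,190),(345,190),(209,185),(211,172),(330,225)]:
    z=np.median(d[uv[1]-1:uv[1]+2,uv[0]-1:uv[0]+2]);X=p["R"].T@(np.linalg.inv(p["mtx"])@np.array([*uv,1.])*z-p["t"]);print(uv,X.round(1))
E
```

```text
deck top area 3741.0 uv [316.9 204.2] cent [ 541.3 -204.1  100. ] rect ((541.8, -204.1), (250.3, 179.3), 85.15)
tab top area 25.5 uv [208.2 185. ] cent [595.4 165.  112. ] rect ((597.2, 164.1), (37.7, 10.1), 2.32)
tab scene area 67.5 uv [282.4 235.3] cent [593.8 160.1 100. ] rect ((595.2, 159.7), (53.2, 20.5), 6.64)
rack top area 567.0 uv [210.9 187.8] cent [595.1 162.1  50. ] rect ((594.6, 162.2), (144.4, 54.0), 4.61)
cap top area 241.0 uv [335.5 205.1] cent [ 535.2 -261.3  140. ] rect ((534.7, -260.9), (59.0, 61.2), 27.18)
cap scene area 231.0 uv [214.4 148.9] cent [ 546.5 -247.6  140. ] rect ((546.0, -250.8), (98.3, 57.9), 52.51)
lines scene area 21.5 uv [215.7 156.3] cent [ 544.7 -248.4  100. ] rect ((543.4, -246.3), (15.5, 33.5), 48.84)
deck z: (320, 190) [ 590.1 -214.2   99.6]
(345, 190) [ 592.  -298.7  102.4]
(209, 185) [595.2 162.1 114.2]
(211, 172) [650.7 163.7  52.1]
(330, 225) [ 471.8 -248.9  101.3]
```

The measurements agree:
- **Deck:** 250.3 x 179.3 mm at (541.6,-204.1), yaw about -4.9°. That puts the slot near (546.6,-144.3) and the cap near (536.4,-263.9). The cap blob gives (536,-262.6).
- **Rack and filter:** about (595,162), yaw about +4.3°.

Next is the approach to the filter.

```bash
cat >> h.py <<'E'
def rot(deg):
    f=np.radians(deg);c,s=np.cos(f),np.sin(f);return np.array([[c,s,0],[s,-c,0],[0,0,-1.]])
def st():
    s=sensors.read_state();R=np.array(s["eef_rot"]);print("t %.2f"%s["t"],np.round(s["eef_pos"],1),"yaw %.2f"%np.degrees(np.arctan2(R[1,0],R[0,0])),"F",np.round(s["force"],1),"M",np.round(s["wrist_torque"],2),"w %.1f"%s["grip_width"],"q6 %.2f"%s["q"][5]);return s
def snap(n,tag,roi,f=5):
    im,d=optics.grab_frame(n);np.savez(tag+".npz",im=im,d=d);x0,y0,x1,y1=roi
    cv2.imwrite(f"pics/{tag}.png",cv2.resize(im[y0:y1,x0:x1,::-1],None,fx=f,fy=f,interpolation=cv2.INTER_CUBIC));return im,d
E
python3 - <<'E'
from h import *
for p,a in(((595,162,200),4.3),((595,162,200),184.3),((546,-144,200),-4.9),((546,-144,200),175.1),((536,-263.5,200),-4.9),((536,-263.5,200),175.1)):
    q=ctrl.solve_ik(p,rot(a));print(a,None if q is None else np.round(q,2))
ctrl.move_ptp([595,162,200],rot(184.3)); st()
im,d=snap("scene","b2",(220,170,340,280),5); snap("top","a2",(170,140,250,220),6)
E
```

```text
4.3 [ 0.13  0.34  1.49 -0.    1.31  1.62]
184.3 [ 0.13  0.34  1.49 -0.    1.31 -1.52]
-4.9 [-0.41  0.24  1.63 -0.    1.28  1.25]
175.1 [-0.41  0.24  1.63 -0.    1.28 -1.9 ]
-4.9 [-0.6   0.3   1.54 -0.    1.3   1.05]
175.1 [-0.6   0.3   1.54 -0.    1.3  -2.09]
t 2.17 [594.7 163.  200.1] yaw -175.63 F [ 0.8 -0.4  0.4] M [ 0.05 -0.06  0.01] w 85.2 q6 -1.52
```

View pics/b2.png

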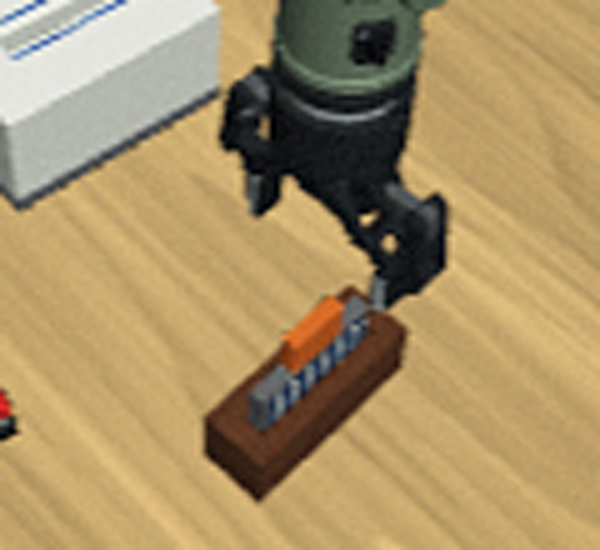

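The open jaws straddle the tab; the orange tab is at about (283,236) in the full picture and the fingers are either side of it. I'll descend and grip.

Run:
```python
from h import *
print(ctrl.move_l([595,162.3,110],rot(184.3),vel=120,threshold=15)); st()
ctrl.gripper_to(0,force=30); s=st()
```

```text
False
t 3.17 [595.8 162.4 110.9] yaw -175.70 F [-0.6  0.   0.3] M [ 0.01 -0.02 -0.01] w 85.4 q6 -1.52
t 3.83 [595.2 162.2 110.2] yaw -175.70 F [-0.2 -0.4  0.7] M [-0.13 -0.02  0.02] w 11.6 q6 -1.52
```

Run:
```python
from h import *
ctrl.gripper_to(0,force=70)
print(ctrl.move_l([595,162.3,180],vel=100,threshold=25)); st()
ctrl.move_l([595,162.3,240],vel=200); st()
ctrl.hold(.2)
im,d=snap("scene","b3",(230,140,350,250),5); snap("top","a3",(150,140,270,230),5)
```

```text
False
t 4.89 [594.3 162.2 179.2] yaw -175.70 F [ 0.3  0.1 -1.3] M [-0.03 -0.01  0.06] w 11.0 q6 -1.52
t 5.34 [594.9 162.3 239.5] yaw -175.70 F [-0.5  0.1 -1.6] M [0.02 0.05 0.03] w 10.8 q6 -1.52
```

View pics/b3.png

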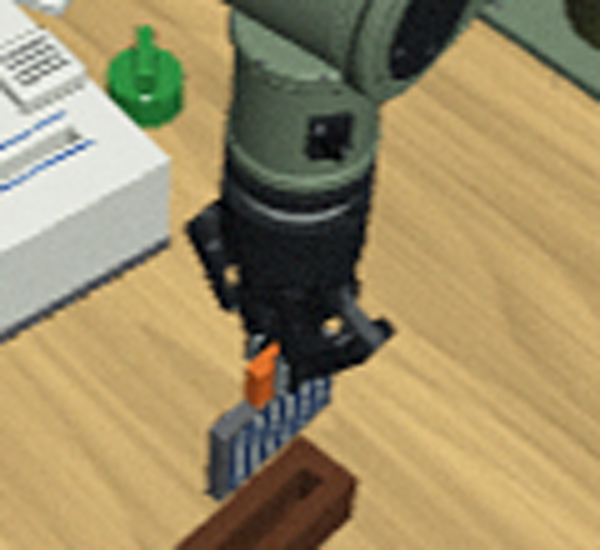

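The filter hangs upright in the jaws, with its lower-left corner at about (273,238) in the full picture, and the rack pocket is empty. I'll carry it to just above the slot and compare the two.

Run:
```python
from h import *
ctrl.move_l([546.6,-144.3,250],rot(175.1),vel=250); ctrl.move_l([546.6,-144.3,208],vel=150); ctrl.hold(.3); st()
im,d=snap("scene","b4",(180,100,300,210),5); snap("top","a4",(260,150,370,240),6)
```

```text
t 7.77 [ 547.2 -144.5  209.2] yaw 175.10 F [-0.3 -0.5 -1.5] M [-0.03 -0.01 -0.01] w 10.6 q6 -1.90
```

View pics/b4.png

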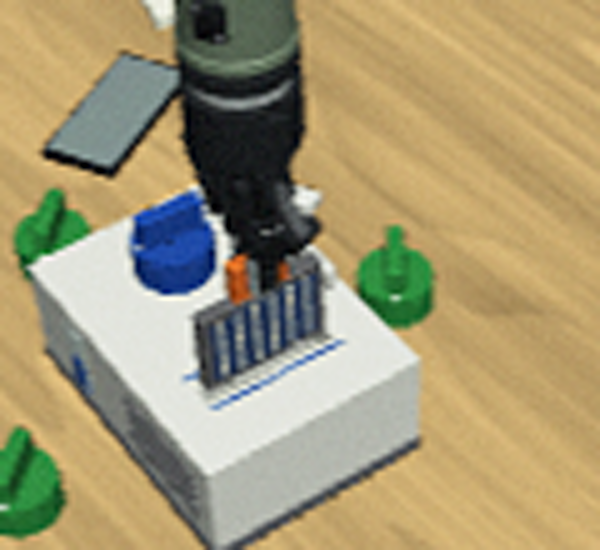

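View pics/a4.png

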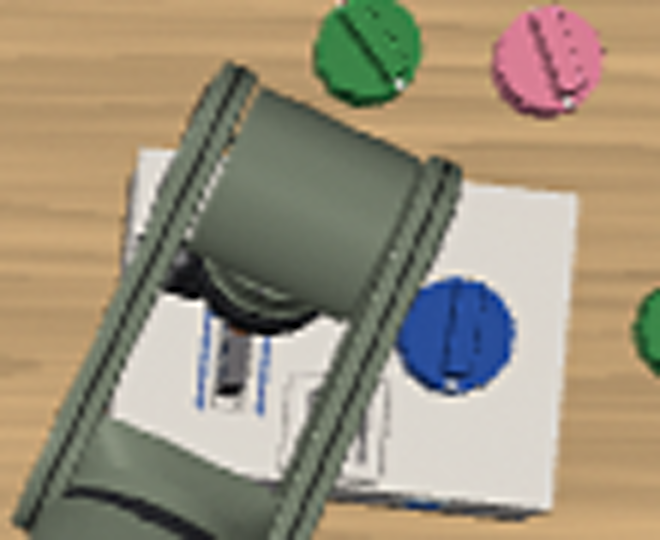

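The panel hangs about 8 mm over the slot, parallel to the blue lines. In the full scene picture its lower corners are near (221.6,177.6) and (244.4,166.4). I'll check the offset numerically.

Run:
```python
from h import *
Y=np.radians(-4.9);ex=np.array([np.cos(Y),np.sin(Y),0]);ey=np.array([-np.sin(Y),np.cos(Y),0])
c0=np.array([546.6,-144.3,100])
def loc(P): P=P-c0; return np.c_[P@ex,P@ey].round(1).tolist()
print("lines scene front",loc(cast("scene",[(222.5,181.5),(248.75,168.25)],100)),"rear",loc(cast("scene",[(216.75,175.75),(243,162.75)],100)))
# top lines in a1 crop (4.5x, offset 195,165)
f=lambda p:[(195+x/4.5,165+y/4.5) for x,y in p]
print("lines top left",loc(cast("top",f([(458,93),(441,240)]),100)),"right",loc(cast("top",f([(503,99),(487,243)]),100)))
print("panel lower front corners scene",loc(cast("scene",[(221.6,177.6),(244.4,166.4)],108)))
# cap bar / skirt
im=np.load("a4.npz")["im"]
bs,m=blobs(im,(105,120,60),(130,255,255),(325,190,350,220)); c=bs[0][:,0,:]
print("cap circle",[ (cv2.minEnclosingCircle(cast("top",c,131)[:,:2].astype(np.float32))), rect(cast("top",c,131))])
# blue pixels subpixel fits, top: line strength = b - r
T=np.load("top0.npz")["im"].astype(int); w=T[:,:,2]-T[:,:,0]
U=[];
for v in range(188,216):
    r=w[v,288:312];
    for side in(0,1):
        u0=300+(-(v-202)*0.125); 
        cols=np.arange(288,312);k=(cols<u0) if side==0 else (cols>u0)
        ww=np.clip(r*k-8,0,None)
        if ww.sum()>25: U.append((side,(ww*cols).sum()/ww.sum(),v))
U=np.array(U)
for side in(0,1):
    k=U[U[:,0]==side][:,1:];P=cast("top",k,100);L=np.array(loc(P));a=np.polyfit(L[:,0],L[:,1],1);print("line",side,"n",len(k),"x",L[:,0].min(),L[:,0].max(),"y med",np.median(L[:,1]),"slope deg",np.degrees(a[0]).round(2))
```

```text
lines scene front [[52.7, 14.0], [-57.2, 17.0]] rear [[54.7, -20.5], [-56.0, -17.4]]
lines top left [[55.3, 14.1], [-57.0, 15.4]] right [[54.5, -20.1], [-55.4, -19.1]]
panel lower front corners scene [[48.7, 3.2], [-45.7, 6.6]]
cap circle [((535.7223510742188, -262.29254150390625), 31.90854835510254), ((535.7, -262.3), (59.4, 61.5), 27.18)]
line 0 n 28 x -45.8 47.0 y med 16.85 slope deg 0.0
line 1 n 28 x -42.0 50.8 y med -17.2 slope deg -0.09
```

Line fits put the slot within about 0.3 mm in y and confirm the -4.9° yaw. I'll insert with a force guard.

Run:
```python
from h import *
x,y=546.6,-144.3
for z,th in((185,12),(160,12),(135,15)):
    r=ctrl.move_l([x,y,z],vel=80,threshold=th); s=st(); print(z,r)
    if r: break
```

```text
t 8.11 [ 548.8 -145.7  199.4] yaw 175.09 F [ 0.4 -1.3  1.2] M [-0.2  -0.13  0.04] w 10.9 q6 -1.90
185 True
```

Run:
```python
from h import *
ctrl.hold(.1); st(); st()
r=ctrl.move_l([546.6,-144.3,190],vel=40,threshold=20); print(r); st()
snap("scene","b5",(180,100,300,210),5)
```

```text
t 8.21 [ 548.6 -145.6  199.3] yaw 175.09 F [ 1.5 -0.5  1.5] M [-0.27 -0.15 -0.03] w 11.0 q6 -1.90
t 8.21 [ 548.6 -145.6  199.3] yaw 175.09 F [ 1.5 -0.5  1.5] M [-0.27 -0.15 -0.03] w 11.0 q6 -1.90
True
t 8.42 [ 548.7 -145.6  199.4] yaw 175.11 F [-1.4  0.9  4.5] M [0.12 0.2  0.03] w 10.8 q6 -1.90
```

View pics/b5.png

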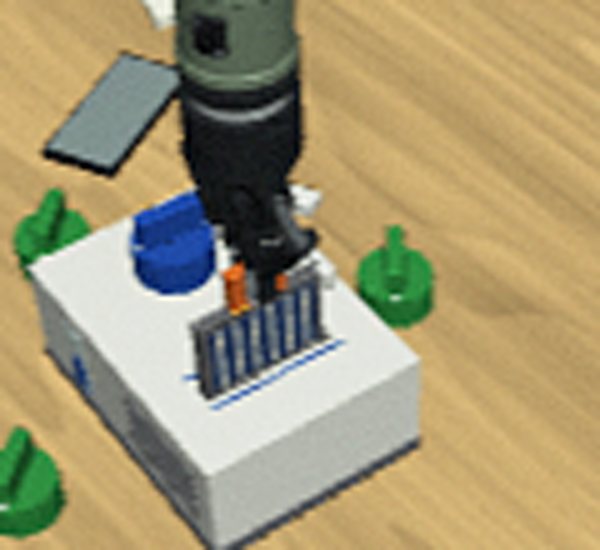

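The panel's lower edge is resting at deck level on the mouth; its front corner is at (221.4,179.4) in the full picture. By the line spacing it looks about 1 mm off towards +x and -y. I'll back off a few mm and try small offsets.

Run:
```python
from h import *
ex=np.array([.9963,-.0854]);ey=np.array([.0854,.9963]);c=np.array([546.6,-144.3])
for dx,dy in((-1.2,1),(-2.5,1),(-2.5,0),(0,1.5),(-1.2,-1),(1.2,0)):
    p=c+dx*ex+dy*ey
    ctrl.move_l([*p,203],vel=60)
    r=ctrl.move_l([*p,188],vel=50,threshold=20); print(dx,dy,r); s=st()
    if not r: break
```

```text
-1.2 1 True
t 8.94 [ 546.1 -143.4  199.3] yaw 175.12 F [-0.7 -0.4  4.7] M [ 0.04  0.19 -0.02] w 10.9 q6 -1.89
-2.5 1 True
t 9.42 [ 544.9 -143.4  199.4] yaw 175.12 F [-0.3 -0.6  4. ] M [ 0.1   0.16 -0.  ] w 10.4 q6 -1.90
-2.5 0 True
t 9.89 [ 544.8 -144.4  199.4] yaw 175.13 F [-0.6  1.   3.8] M [0.09 0.21 0.01] w 10.9 q6 -1.90
0 1.5 True
t 10.37 [ 547.5 -143.1  199.4] yaw 175.13 F [-0.5 -0.   4.7] M [0.05 0.2  0.05] w 10.3 q6 -1.89
-1.2 -1 True
t 10.85 [ 546.1 -145.8  199.3] yaw 175.14 F [-1.1  0.5  4.1] M [0.01 0.25 0.01] w 11.1 q6 -1.90
1.2 0 True
t 11.32 [ 548.5 -144.7  199.4] yaw 175.14 F [-0.2  1.   3.5] M [ 0.07  0.23 -0.01] w 10.8 q6 -1.89
```

The stop is always at the same height, and the moment (My about +0.2 at Fz about 4) points to contact at the panel's -x end. I'll look closely at that end.

Run:
```python
from h import *
p=[546.6,-144.3]
ctrl.move_l([*p,203],vel=60);ctrl.hold(.2);st()
im,d=snap("scene","b6",(205,140,265,190),12); im2,_=snap("top","a6",(280,180,320,225),13)
```

```text
t 11.78 [ 546.3 -144.2  202.4] yaw 175.15 F [ 0.8  0.6 -0.5] M [-0.03  0.01 -0.02] w 10.8 q6 -1.90
```

View pics/b6.png

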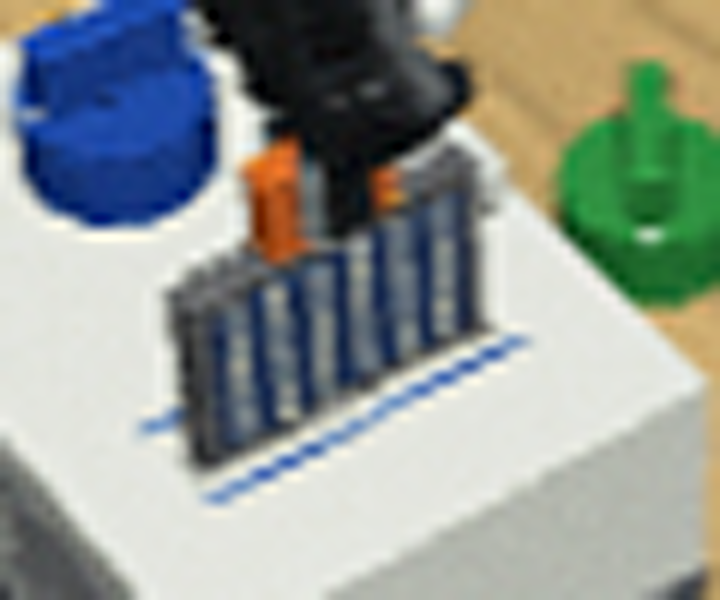

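View pics/a6.png

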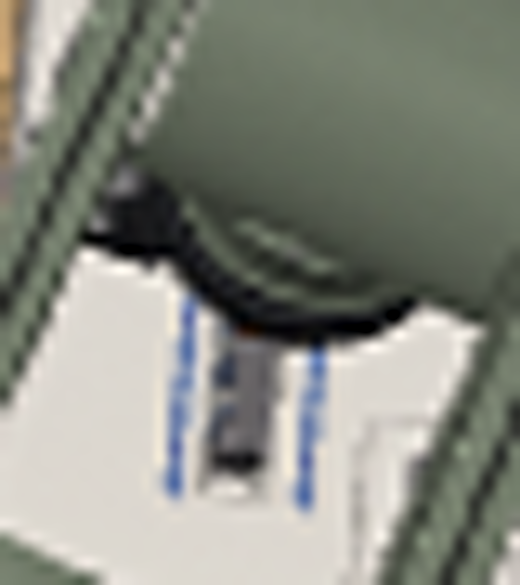

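Run:
```python
from h import *
ex=np.array([.9963,-.0854,0]);ey=np.array([.0854,.9963,0]);c=np.array([546.6,-144.3,100])
W=lambda x,y,z:c+x*ex+y*ey+np.array([0,0,z])
def crop(n,X,o,f): return (((proj(n,X)-o)+.5)*f-.5).round(0).astype(int).tolist()
for lab,pts in(("slot -x end",[W(-51.5,7.5,0),W(-51.5,-7.5,0)]),("slot chamf",[W(-54.5,10.5,0),W(-54.5,-10.5,0)]),("panel -x bot",[W(-50,6,3),W(-50,-6,3)]),("panel -x top",[W(-50,6,73),W(-50,-6,73)])):
    print(lab,"top",crop("top",pts,(280,180),13))
for lab,pts in(("panel front bot +x,-x",[W(50,6,3),W(-50,6,3)]),("panel front top",[W(50,6,73),W(-50,6,73)]),("line y17 x±55",[W(55,17,0),W(-55,17,0)])):
    print(lab,"scene",crop("scene",pts,(205,140),12))
```

```text
slot -x end top [[207, 487], [265, 493]]
slot chamf top [[195, 497], [275, 506]]
panel -x bot top [[215, 481], [261, 486]]
panel -x top top [[234, 457], [282, 462]]
panel front bot +x,-x scene [[208, 476], [489, 326]]
panel front top scene [[187, 311], [483, 160]]
line y17 x±55 scene [[214, 514], [524, 348]]
```

Comparing panel to slot lines within the same images, so that calibration bias cancels, puts the panel about +2 mm in x and +3.5 mm in y off the slot. I'll search around that correction.

Run:
```python
from h import *
ex=np.array([.9963,-.0854]);ey=np.array([.0854,.9963]);c=np.array([546.6,-144.3])
for dx,dy in((-2,-3.5),(-2,-5),(-.5,-4.2),(-3.5,-4.2),(0,-2.5)):
    p=c+dx*ex+dy*ey
    ctrl.move_l([*p,203],vel=60)
    r=ctrl.move_l([*p,188],vel=50,threshold=20); print(dx,dy,r); s=st()
    if not r or s["eef_pos"][2]<197.5: break
```

```text
-2 -3.5 False
t 12.57 [ 543.9 -147.4  187.2] yaw 175.15 F [-0.3 -0.1 -1.2] M [-0.01 -0.04 -0.05] w 10.9 q6 -1.90
```

It entered freely. Pushing down now.

Run:
```python
from h import *
x,y=np.array([546.6,-144.3])-2*np.array([.9963,-.0854])-3.5*np.array([.0854,.9963])
r=ctrl.move_l([x,y,140],vel=80,threshold=25); print(r); st()
r=ctrl.move_l([x,y,126],vel=40,threshold=30); print(r); st(); ctrl.hold(.2); st()
snap("scene","b7",(180,100,300,210),5)
```

```text
False
t 13.32 [ 544.4 -147.6  139.9] yaw 175.15 F [-0.4  0.1 -1.2] M [ 0.02 -0.    0.05] w 10.5 q6 -1.90
False
t 13.82 [ 545.6 -148.2  129.3] yaw 175.16 F [-4.   0.4 14.7] M [0.41 0.96 0.01] w 10.7 q6 -1.90
t 14.03 [ 545.6 -148.2  129.3] yaw 175.16 F [-4.5  1.3 14.6] M [0.41 0.95 0.02] w 10.9 q6 -1.90
```

View pics/b7.png

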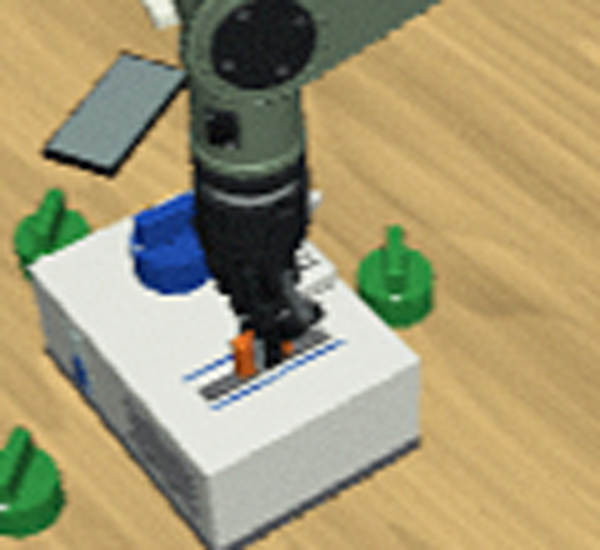

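The panel bottomed at TCP z 129.3 (129.4 expected) and only the tab stands out, at about (229,171) in the full picture. I'll release, then seat it with a gentle push on top of the tab.

Run:
```python
from h import *
x,y=np.array([546.6,-144.3])-2*np.array([.9963,-.0854])-3.5*np.array([.0854,.9963])
ctrl.move_l([x,y,129.5],vel=40)
ctrl.gripper_to(45); st()
ctrl.move_l([x,y,185],vel=150)
ctrl.gripper_to(0,force=40)
r=ctrl.move_l([x,y,150],vel=50,threshold=15);print(r);st()
```

```text
t 14.75 [ 544.2 -147.6  129.2] yaw 175.14 F [-0.3 -0.1  0.5] M [-0.04  0.02 -0.02] w 44.9 q6 -1.90
True
t 16.32 [ 544.1 -147.6  157.1] yaw 175.15 F [-0.8  0.1  4.5] M [-0.02  0.12  0.01] w -0.1 q6 -1.90
```

The closed tips met the tab top at z = 132.1 (132 expected), so the filter is fully home. Now the cap: the slot result implies the robot-frame cap is near (535,-266).

Run:
```python
from h import *
ctrl.move_l([544,-148,250],vel=250)
ctrl.gripper_to(60)
ctrl.move_ptp([535,-266,230],rot(-4.9)); st()
ctrl.move_l([535,-266,200],vel=120); ctrl.hold(.1); st()
snap("scene","b8",(170,100,290,200),6); snap("top","a8",(270,150,370,240),7)
```

```text
t 19.95 [ 535.  -265.9  230. ] yaw -4.88 F [-0.5 -0.3 -0.7] M [-0.01  0.04 -0.03] w 59.9 q6 1.05
t 20.45 [ 535.4 -266.3  200.7] yaw -4.90 F [ 0.8 -0.3  0.2] M [ 0.   -0.03  0.05] w 60.0 q6 1.05
```

View pics/b8.png

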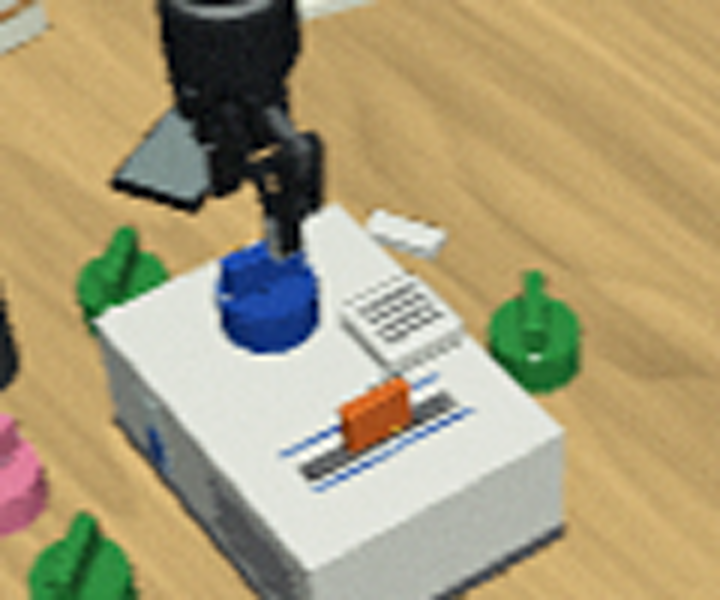

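View pics/a8.png

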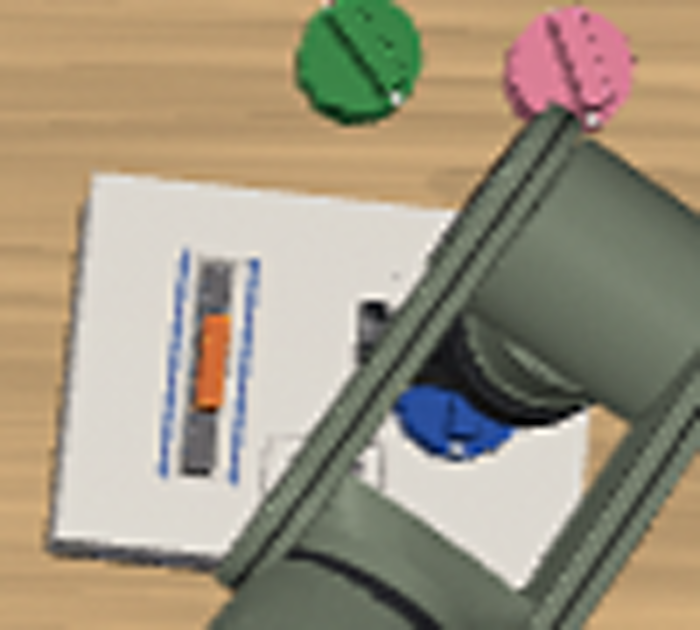

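Only the orange tab stands out of the slot, at about (232,169) in the scene picture, and the jaws are either side of the cap bar. I'll descend and close gently.

Run:
```python
from h import *
r=ctrl.move_l([535,-266,159.5],vel=80,threshold=15);print(r);st()
ctrl.gripper_to(0,force=20);st();ctrl.hold(.2);st()
```

```text
False
t 21.21 [ 534.9 -266.   159.1] yaw -4.90 F [ 0.1 -0.1 -0.9] M [-0.05 -0.   -0.01] w 59.9 q6 1.05
t 21.68 [ 535.4 -266.4  160.2] yaw -4.90 F [-0.2 -0.8  1.2] M [-0.09 -0.    0.01] w 13.6 q6 1.05
t 21.88 [ 535.3 -266.4  160.2] yaw -4.90 F [-0.5 -0.7  3. ] M [-0.09  0.07  0.03] w 13.7 q6 1.05
```

Width 13.7 mm matches the 14 mm bar and the side force is small, so it is well centred. I'll firm up the grip and try turning the +yaw way in small steps.

Run:
```python
from h import *
ctrl.gripper_to(0,force=50)
p=[535,-266,159.5]
for a in(4,8,12,16,20):
    ctrl.move_l(p,rot(-4.9+a),vel=60); s=st()
    if abs(s["wrist_torque"][2])>1.0: print("stop at",a);break
```

```text
t 22.35 [ 535.5 -266.3  160.3] yaw -0.88 F [-0.3 -1.2  5.1] M [-0.13  0.09  0.09] w 13.0 q6 0.98
t 22.60 [ 535.6 -267.   160.3] yaw 2.99 F [ 0.7 -4.   5. ] M [-0.55 -0.04 -0.1 ] w 13.4 q6 0.91
t 22.85 [ 535.7 -267.   160.3] yaw 6.80 F [ 1.  -3.   5.4] M [-0.57 -0.06 -1.13] w 13.0 q6 0.84
stop at 12
```

Torque climbed to -1.1 N m at about 12°, which is the hard stop. Turning the other way, raised slightly to relieve the small downward press.

Run:
```python
from h import *
p=[535,-266,160.5]
for a in(0,-10,-20,-30,-45,-60):
    ctrl.move_l(p,rot(-4.9+a),vel=60); s=st()
    if s["wrist_torque"][2]>1.0: print("stop at",a);break
```

```text
t 23.21 [ 534.9 -266.   160.3] yaw -4.80 F [-0.1 -1.5  2.9] M [-0.42 -0.04 -0.05] w 12.9 q6 1.05
t 23.53 [ 535.1 -266.4  160.3] yaw -14.71 F [ 1.7 -3.6  0.9] M [-0.77 -0.29 -0.08] w 13.0 q6 1.22
t 23.86 [ 535.  -266.2  160.3] yaw -24.67 F [ 1.3 -5.   0.1] M [-0.75 -0.19 -0.08] w 12.6 q6 1.40
t 24.18 [ 534.6 -266.4  160.3] yaw -34.62 F [ 0.5 -5.9  0.6] M [-0.88  0.02 -0.03] w 12.8 q6 1.57
t 24.59 [ 534.8 -266.7  160.3] yaw -49.63 F [-0.1 -5.7  1.2] M [-1.06 -0.   -0.03] w 13.2 q6 1.83
t 25.00 [ 534.2 -266.7  160.4] yaw -64.62 F [-1.4 -5.1  1.7] M [-1.18  0.24 -0.1 ] w 12.9 q6 2.09
```

It turns freely this way. I'll go on to about -83° and try a guarded lift.

Run:
```python
from h import *
p=[535,-267,160.5]
for a in(-72,-83):
    ctrl.move_l(p,rot(-4.9+a),vel=60); s=st()
r=ctrl.move_l([535,-267,170],vel=40,threshold=12);print(r);st()
snap("scene","b9",(170,100,290,200),6)
```

```text
t 25.36 [ 534.3 -267.2  160.3] yaw -76.59 F [-1.6 -4.7  1. ] M [-0.89  0.29 -0.18] w 12.9 q6 2.30
t 25.70 [ 534.  -266.9  160.3] yaw -87.54 F [-3.1 -3.5  2.9] M [-0.79  0.52 -0.17] w 13.1 q6 2.49
False
t 26.08 [ 534.1 -266.7  169.2] yaw -87.66 F [-2.5 -3.7 -0.5] M [-0.91  0.41  0.06] w 13.1 q6 2.49
```

View pics/b9.png

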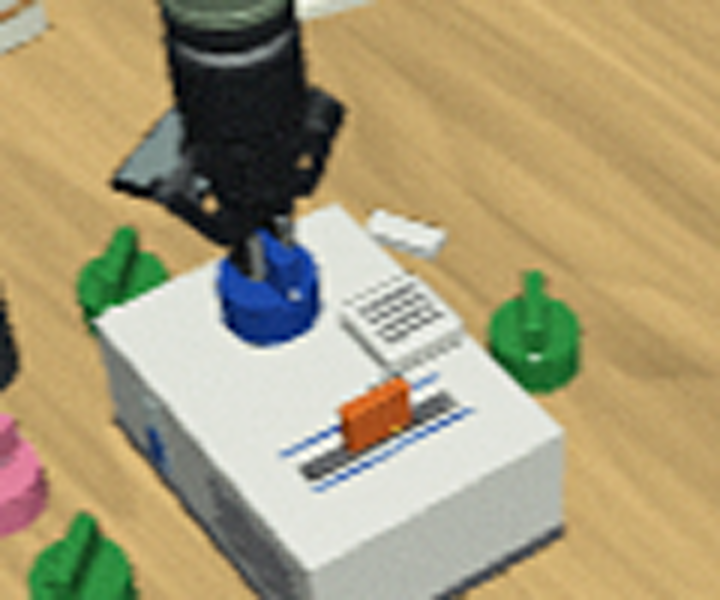

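The cap has risen with the jaws without resistance and is still in the grip. The bar has turned and the skirt's lower edge is at about (215,157), up about 1.5 px. I'll lift it straight up.

Run:
```python
from h import *
r=ctrl.move_l([535,-267,205],vel=60,threshold=15);print(r);st()
if not r:
    ctrl.gripper_to(0,force=60)
    ctrl.move_l([535,-267,300],vel=120);ctrl.hold(.5);st()
snap("scene","b10",(170,60,290,200),4.2 and 5); snap("top","a10",(190,130,400,280),3.7 and 3)
```

```text
False
t 26.87 [ 534.9 -266.4  204.8] yaw -87.86 F [ 0.  -0.7 -0.9] M [0.01 0.02 0.01] w 13.2 q6 2.50
t 28.52 [ 535.  -267.   299.9] yaw -87.90 F [ 0.3 -0.1  0.1] M [-0.05 -0.04  0.03] w 12.8 q6 2.50
```

View pics/b10.png

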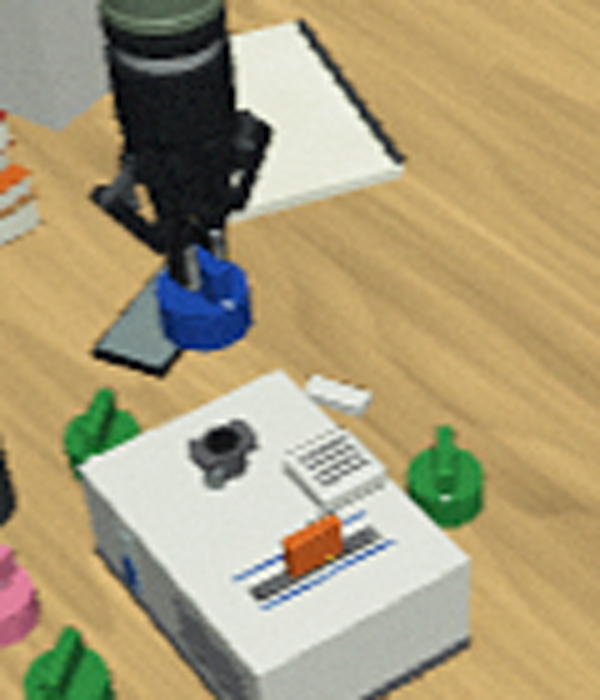

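View pics/a10.png

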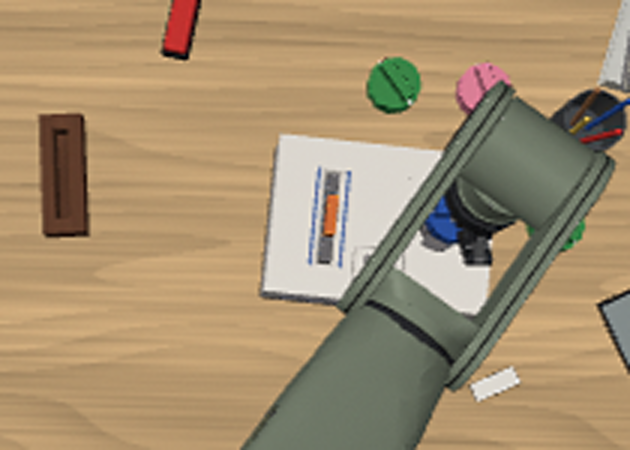

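The cap hangs upright in the jaws at about (211,121), clear of the bare neck at (214,149). The filter is still home and the rack is empty. One check on the bystanders and the cap's height before handing in.

Run:
```python
from h import *
ctrl.hold(.3); im,d=optics.grab_frame("scene"); s=st(); print("qvel",np.abs(s["qvel"]).max())
bs,m=blobs(im,(105,120,60),(130,255,255),(195,100,225,135)); c=bs[0]; k=np.zeros_like(m); cv2.drawContours(k,[c],-1,255,-1)
p=optics.camera_params("scene"); v,u=np.where((k>0)&(d>0)&(m>0)); P=(np.c_[u,v,np.ones(len(u))]@np.linalg.inv(p["mtx"]).T*d[v,u][:,None]-p["t"])@p["R"]
print("cap z range",np.percentile(P[:,2],[3,50,97]).round(0),"xy",np.median(P[:,:2],0).round(0))
S=np.load("scene0.npz")["im"]; df=np.abs(im.astype(int)-S).max(2)
for n,(x0,y0,x1,y1) in dict(mug=(370,265,420,310),jug=(312,292,362,352),tape=(360,240,388,266),stapler=(180,243,226,275),pens=(145,125,176,168),eraser=(230,133,246,144),phone_l=(186,108,198,136),capG=(172,185,196,210),pink=(158,168,180,190),capG2=(250,143,270,167)).items(): print(n,(df[y0:y1,x0:x1]>60).sum(),end="; ")
```

```text
t 28.98 [ 535. -267.  300.] yaw -87.90 F [-0.1  0.8 -0.3] M [-0.02  0.03  0.  ] w 13.1 q6 2.50
qvel 0.0031849899578413055
cap z range [239. 268. 297.] xy [ 543. -247.]
mug 0; jug 0; tape 0; stapler 0; pens 0; eraser 0; phone_l 0; capG 0; pink 0; capG2 0;
```

```bash
python3 -c "
from plant import ctrl
print(ctrl.finish_job())"
```

```text
the job is handed in; nothing more can be done
None
```

The filter is fully home in the humidifier and released. The blue cap is off and held upright and still about 139 mm above where it sat. I handed the job in at about 29 s of the 72 s allowed.

- **Filter:** The first seven tries at the slot stopped on the deck, because aiming from the camera alone put the panel about 2 mm (x) and 3.5 mm (y) off. After I corrected for that, it went in freely and bottomed at the expected depth. The closed fingertips then met the tab top at 132 mm (132 expected), and later pictures show only the tab standing out.
- **Cap:** One way it hit a hard stop after about 12°. The other way it turned freely, and at about 83° it lifted off without resistance.
- **Last checks:**
    - By depth, the cap spans z = 239–297 mm, up from 100–158 mm.
    - The grip width is 13 mm and joint speeds are near zero.
    - The mug, jug, tape, stapler, pen cup, eraser and most of the look-alike caps show no change in the scene picture against the start. The phone was only partly in view.

One reading disagreed: the depth median put the cap 20 mm from the arm's position in y, probably because the camera sees only the cap's near side.

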